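# Top up a stack of plates in the drill vise and clamp it

### The arm

A 6-joint arm with a two-finger parallel gripper is mounted at the origin on the work surface. World frame = base frame: x ahead of the robot, y to its left, z up, the work surface at z = 0. Lengths are in m, angles in rad, forces in N, time in s.
With the tool pointing down it reaches from about 0.325 to 0.85 m from the base axis. Payload 4.4 kg.
Tool frame: the origin (TCP) lies midway between the tips of the shut fingers; the grasp point (between the pads) lies 19 mm behind it (manip.tcp_to_grasp is the distance from the TCP to the grasp point, in m); z points along the fingers, y is the line along which they close (so a half turn about z gives the same grasp; the last joint's range is limited). The gripper opens to 94 mm and grips with 3 to 60 N. Pads are 16 mm wide; open, the fingers measure 119 mm over their backs; the gripper's body (75 mm by 177 mm) begins 78 mm behind the grasp point.
Start: joints at [-1.339, 0.207, 1.542, -0, 1.393, -0.15], TCP at [0.215, -0.533, 0.205] pointing down, gripper open.
Joint ranges: [-2.73, 2.73], [-0.86, 2.22], [0.23, 2.46], [-1.11, 4.25], [0.08, 2.63], [-2.82, 2.82]. Speed limits (rad/s): [2.79, 2.79, 3.14, 3.14, 3.14, 3.14].

### API

Orientations are given as a unit quaternion [w, x, y, z].
In Python, from workcell import sensors, snapshot, order, manip gives the robot as it stands.
- The arm moves only by the tool step_arm, never from a script. Its argument "commands" is a list of rows, each a list of 3 entries, a list of its own where there are three numbers: the shift along the tool's x, y, z in m, then the turn about the tool's z in degrees, then the gripper's target within -1 to 1 (fully open at 1, half-way at 0, shut at -1). A call has 1 to 10 rows; each row is the pose to reach, as a shift and turn from the pose commanded when the call began, along the tool's axes at that moment; what a row does not reach only later rows make up. A row lasts 1/10 s, in which the tool goes at most 50 mm and 8.59 degrees, less where a joint would pass 70% of its speed; a pose out of reach is approached as far as the arm can. A call with a gripper value outside its range is refused whole. The fingers move at their own pace and stop on an object; "force" is the grip in N (left out, the last holds). Time passes only in rows, so rows that repeat a pose let the fingers close. It gives the time, the measured TCP pose, the force, the opening and the grip force at its end, in the units of the state.
- sensors.sense(): the state, without advancing time (a new reading comes with each control period).
- snapshot(name): name is "side" or "top"; returns a dict with "image" (400x640x3 uint8, red, green, blue), "fx", "fy", "cx", "cy" (pixels), "R" (3x3) and "t" (3): a world point X has camera coordinates R X + t. Camera axes: x right, y down, z forward; pixel columns grow to the right and rows downward; lengths in m; the calibration is good to about 2 mm. A picture is of the moment at which its call begins. There is no depth.
- order.finish_job(): hands the job in; it is judged then, once.
The state is a dict: "t": time; "joints": joint angles; "dq": joint speeds; "joint_efforts": joint torques, N m; "position": TCP position; "orientation": TCP orientation; "force": force on the tool from outside, world axes, zero at the start; "moment": the same for the moment, N m; "width": opening from 0.0 (shut) to 1.0 (fully open); "finger_force": force on a finger pad.
Only numpy, scipy, OpenCV 4.12 (cv2) and the standard library are available. Lean on these libraries where they do the work, as an engineer would, in place of code of your own. Each camera call takes 0.05 s, during which the arm holds its last target. There are 200 camera calls.

### The job

Lay the loose aluminium plate from the bench flat and square on top of the pile of identical plates between the vise jaws; the packing under the pile is of unknown thickness, so feel for the top of the pile and let go only when the plate rests on it: do not drop it or press it down hard. Then swing the vise's lever round by its knob until the jaw grips the stack, and leave it clamped for drilling, without disturbing the cartridge, bin and wrench.

Things in the scene. Friction and masses are not known exactly. Their poses are not given: they have to be found in the camera images.
- plate_center (a point): Centre (half-way up) of the loose aluminium plate, 64 mm along its x, 80 mm along its y, 10 mm thick, four dark bolt holes, about 0.14 kg; it lies flat on the bench, to the right or the left of the vise. Its x axis runs across its 64 mm width (the way to grip it), z up. Grip it with the fingertips only; the fingers must not slide far down past it.
- plate: The same loose plate; origin at the centre of its underside.
- vise: Grey machine vise fixed to the bench, base 100 mm (x) by 230 mm (y), 28 mm high. Origin on the bench (z = 0) under the middle of where the clamped stack belongs; y points from the moving jaw to the fixed jaw, whose face is at y = +40 mm. Both jaws are 92 mm wide along x, tops 92 mm above the bench; the plates' ends at +x and -x are free of jaws.
- pile_place (a point): Point on the bench (z = 0) under the pile, same as the vise's origin. On wooden packing of unknown thickness lie two loose plates identical to the loose one, 80 mm sides along the vise's y, centred within 3 mm in x, 1 to 3 mm off the fixed jaw. The top of the pile is between 50 and 80 mm above the bench.
- jaw: The moving jaw (mass 0.8 kg), driven by the lever 10 mm per rad along the vise's +y; its origin coincides with the vise's when the lever reads 0; it rides on stiff springs, so it yields when clamping. Not to be pushed directly.
- jaw_face (a point): Middle of the moving jaw's gripping face, 55 mm above the bench; at vise y = -54 mm when the lever reads 0, and at about -40 mm when the jaw meets an 80 mm stack that bears on the fixed jaw.
- lever (a joint): Angle of the vise lever, rad, 0 (open) to 1.9 (end stop), starts at 0 to 0.4; grows clockwise seen from above, in a level plane. At 0 it points 0.6 rad clockwise from the vise's +x. Takes about 4 N at the knob and stays where left. The sprung jaw meets the stack at 1.4 to 1.5, then resistance grows (about 9 N at 1.7); let go at 1.65 to 1.8 it springs back a little and stays clamped.
- lever_knob (a point): A point on the axis of the upright black round knob at the lever's end, 16 mm in diameter, reaching from 58 to 100 mm above the bench; this point is 85 mm above the bench and 85 mm from the pivot.
- lever_pivot (a point): A point on the vertical axis of the lever's pivot, at vise x = 0, y = -125 mm, 85 mm above the bench.
- cartridge: White sealant cartridge with a dark nozzle, standing on the bench, 48 mm in diameter, 160 mm high, on the other side of the vise from the loose plate; origin at the centre of its foot. Leave alone.
- bin: Red open parts bin, 110 x 90 x 45 mm, to the right beyond the work; origin at the centre of its underside. Leave alone.
- wrench: Steel wrench 170 mm long lying on the bench to the left beyond the vise; origin at its middle on the bench. Leave alone.
Mind the look-alikes: they are no part of the job. Leave any pink, purple or turquoise look-alike of the plate alone.

How it is judged:
On the way:
1. the plate lies flat on the pile between the jaws, let go and at rest, while the jaw is still open (x of plate_center in the frame of vise between -0.01 and 0.01 m and z of plate_center in the frame of vise between 0.052 and 0.089 m and y of plate_center in the frame of vise between -0.014 and 0.014 m and contact force between the fingers and plate below 0.05 N and linear speed of plate below 0.01 m/s and angle between plate_center's own z axis and vertical below 0.05 rad and angle between the y axis of plate_center and the y axis of vise, either way round below 0.12 rad and contact force between jaw and plate below 2 N and value of joint lever below 0.9 rad), for 0.2 s.
At the end, for the whole second after the job is handed in: The plate lies flat (tilt under 0.05 rad) on the pile, its centre within 10 mm of the pile place along the jaws (vise x) and within 4 mm across them (vise y), square to the jaws within 0.05 rad, at rest, not touched by the fingers, and the moving jaw presses on it with more than 1 N (x of plate_center in the frame of vise between -0.01 and 0.01 m and z of plate_center in the frame of vise between 0.052 and 0.089 m and y of plate_center in the frame of vise between -0.004 and 0.004 m and contact force between the fingers and plate below 0.05 N and linear speed of plate below 0.01 m/s and angle between plate_center's own z axis and vertical below 0.05 rad and angle between the y axis of plate_center and the y axis of vise, either way round below 0.05 rad and contact force between jaw and plate above 1 N).
It fails at once if the plate is pressed down so hard that it slides well up between the gripping fingers (fingers over 5 N on it with the grasp point less than 11 mm above its centre) (contact force between the fingers and plate above 5 N and z of the grasp point in the frame of plate_center below 0.011 m and horizontal distance between the grasp point and plate_center below 0.03 m).
It fails at once if the plate falls: it moves faster than 0.25 m/s while not held by the fingers (linear speed of plate above 0.25 m/s and contact force between the fingers and plate below 0.3 N).
It fails at once if the plate is tipped by more than 0.6 rad (angle between plate_center's own z axis and vertical above 0.6 rad).
It fails at once if the cartridge, bin or wrench is moved by more than 30 mm, or the cartridge tipped (distance of any of cartridge, bin, wrench from where it was at the start of the episode above 0.03 m or angle between cartridge's own z axis and vertical above 0.4 rad).
It also fails if it takes over 58 s, if anything falls off the work surface, if the arm or the gripper's body presses on something with over 40 N, if the wrist force passes 120 N, or if a joint passes its speed limit or range.

## Working session

There is one attempt and no reset: what is moved stays moved. The work goes in short steps, Python scripts to look and compute and a tool call to move; the robot and the scene stay as the last step left them, time stands still between calls to the robot, and variables do not carry over. Pictures are saved under pics/ and viewed, at most 10 in all, crops included, and the job is handed in when it is done.

Besides the shell and the picture viewer there is one more tool, called after "Emit:" in YAML: its name, and indented under it one key for each argument. step_arm: Moves the arm, as the interface text tells. Its arguments: {"type":"object","properties":{"commands":{"type":"array","items":{"type":"array"}},"force":{"type":"number"}},"required":["commands"]}

```bash
mkdir -p pics
python3 - <<'E'
from workcell import sensors, snapshot, manip
import cv2,numpy as np
for n in("top","side"):
    s=snapshot(n); cv2.imwrite(f"pics/{n}0.png",s["image"][:,:,::-1]); np.savez(f"{n}0.npz",**s)
    print(n,s["fx"],s["cx"],s["cy"],np.round(s["R"],3).tolist(),np.round(s["t"],3), np.round(-s["R"].T@s["t"],3))
s=sensors.sense();print({k:np.round(v,4).tolist() for k,v in s.items()},manip.tcp_to_grasp)
E
```

```text
top 387.9192116579077 316.21286383656974 207.20315195139997 [[-0.002, -1.0, 0.025], [-0.993, -0.001, -0.121], [0.121, -0.025, -0.992]] [0.044 0.572 0.989] [0.449 0.069 1.05 ]
side 442.0404158965292 316.30327156481917 197.0150103190849 [[-0.959, -0.283, 0.014], [-0.192, 0.611, -0.768], [0.209, -0.739, -0.64]] [0.589 0.146 1.162] [0.349 0.937 0.848]
{'t': 0.1, 'joints': [-1.3385, 0.2073, 1.5428, -0.0, 1.3935, -0.1505], 'dq': [-0.0008, -0.0003, -0.0036, -0.0013, 0.003, -0.0002], 'joint_efforts': [-0.0004, -37.1869, -28.2292, 0.0701, 0.0312, -0.0], 'position': [0.2146, -0.5327, 0.2044], 'orientation': [-0.001, 0.9817, 0.1903, -0.0], 'force': [0.3594, -0.7939, 0.2429], 'moment': [-0.0122, 0.0288, -0.049], 'finger_force': 0.0, 'width': 0.9984} 0.0188
```

View pics/top0.png

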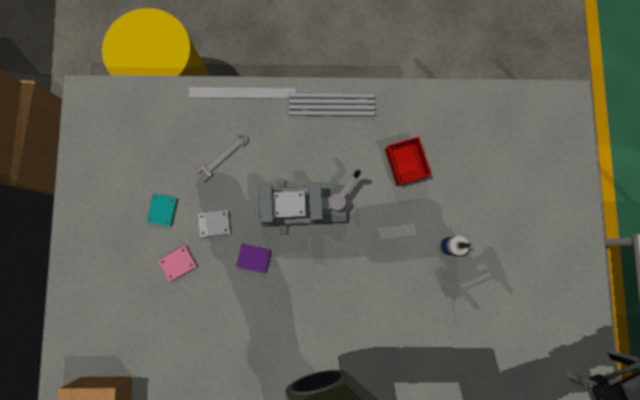

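View pics/side0.png

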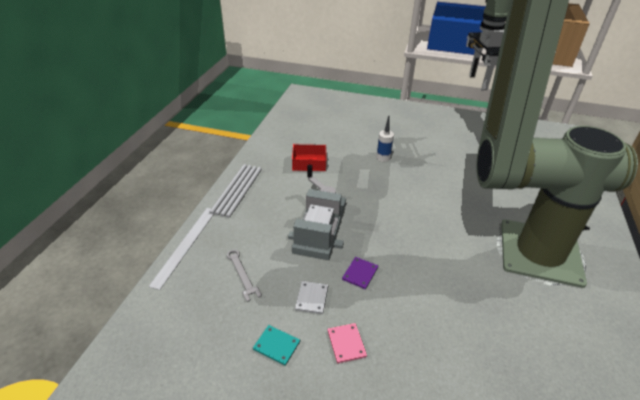

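The top view shows the grey plate with dark holes at (214,223). The look-alikes are turquoise (162,210), pink (177,263) and purple (254,258). The vise is at (305,203) with its lever knob at (357,174), the cartridge at (457,246), the bin at (409,161) and the wrench at (223,158). Only the grey plate is aluminium-coloured and next to the vise on the side away from the cartridge. I'll confirm it in an enlarged crop.

```bash
cat > h.py <<'E'
import numpy as np, cv2
def load(n): return dict(np.load(n+".npz"))
def ray(s,u,v,z):
    d=s["R"].T@np.array([(u-s["cx"])/s["fx"],(v-s["cy"])/s["fy"],1]); c=-s["R"].T@s["t"]
    return c+d*(z-c[2])/d[2]
def proj(s,X):
    p=s["R"]@np.asarray(X)+s["t"]; return np.array([s["fx"]*p[0]/p[2]+s["cx"],s["fy"]*p[1]/p[2]+s["cy"]])
def tri(s1,p1,s2,p2):
    P=[s["fx"]*0+np.array([[s["fx"],0,s["cx"]],[0,s["fy"],s["cy"]],[0,0,1]])@np.c_[s["R"],s["t"]] for s in(s1,s2)]
    X=cv2.triangulatePoints(P[0],P[1],np.float64(p1),np.float64(p2)).ravel(); return X[:3]/X[3]
E
python3 - <<'E'
from h import *
a=load("top0")["image"][:,:,::-1]; b=load("side0")["image"][:,:,::-1]
c=cv2.resize(a[160:250,190:380],None,fx=4,fy=4,interpolation=cv2.INTER_CUBIC)
d=cv2.resize(b[160:320,270:390],None,fx=4,fy=3.75,interpolation=cv2.INTER_CUBIC)
cv2.imwrite("pics/ct.png",c);cv2.imwrite("pics/cs.png",d)
E
```

```text
(no output)
```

View pics/ct.png

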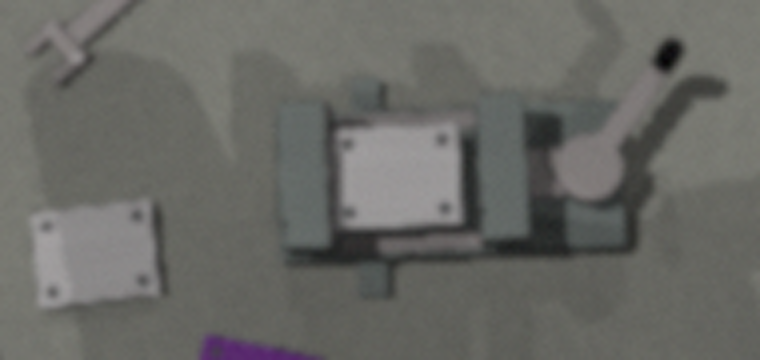

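View pics/cs.png

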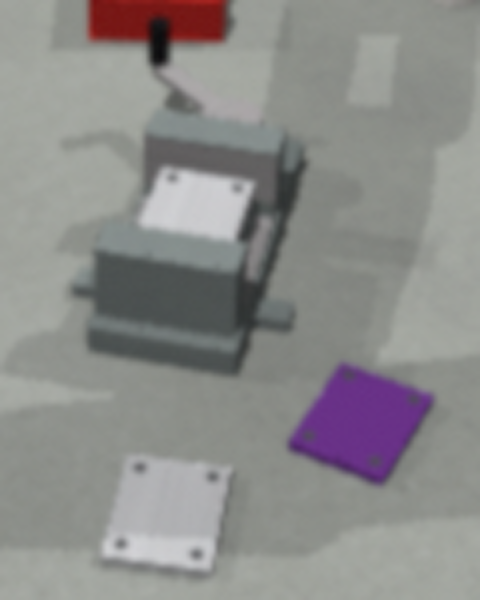

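The crops confirm the grey plate with four holes at top-image (214,223), and the two-plate pile between the jaws at (291,204). Next I'll measure holes, jaw tops and knob.

Run:
```python
from h import *
T=load("top0");S=load("side0")
def hole(im,p,r=3,K=4):
    g=cv2.GaussianBlur(cv2.cvtColor(im,cv2.COLOR_RGB2GRAY).astype(np.float32),(0,0),.7)
    x,y=int(round(p[0])),int(round(p[1])); 
    w=g[y-r:y+r+1,x-r:x+r+1]; m=np.clip(np.percentile(w,60)-w-8,0,None)
    yy,xx=np.mgrid[y-r:y+r+1,x-r:x+r+1]; d=(xx-p[0])**2+(yy-p[1])**2; m=m*(d<r*r)
    return np.array([(xx*m).sum(),(yy*m).sum()])/m.sum()
def ct(l): return [hole(T["image"],(190+a/4-.4,160+b/4-.4),2.9.__int__()+1) for a,b in l]
def cs(l): return [hole(S["image"],(270+a/4-.4,160+b/3.75-.4),3) for a,b in l]
lp=ct([(47,227),(137,215),(143,281),(52,291)]); ls=cs([(120,544),(140,467),(213,477),(196,554)])
# order correspondences: top TL= +x,+y ; side: y+ is bottom(near), x+ is left
# top list: (+x,+y),(+x,-y),(-x,-y),(-x,+y)
X=[tri(T,a,S,b) for a,b in zip(lp,ls)]
print("plate tri",np.round(X,4).tolist(),np.mean(X,0))
R=np.array([ray(T,*p,.01) for p in lp]); R2=np.array([ray(S,*p,.01) for p in ls])
for r in(R,R2):
    print("plane",r.mean(0), "ang ylong", np.degrees(np.arctan2(*( (r[0]-r[1]+r[3]-r[2])[:2]*[-1,1]))), np.linalg.norm(r[0]-r[1]),np.linalg.norm(r[3]-r[0]))
pp=ct([(348,143),(442,139),(445,208),(349,212)])
print("pile top px",np.round(pp,1).tolist())
for z in(.05,.065,.08):
    r=np.array([ray(T,*p,z) for p in pp]);print(z,r.mean(0),np.linalg.norm(r[0]-r[1]),np.linalg.norm(r[3]-r[2]),np.linalg.norm(r[3]-r[0]))
# side visible: far holes (172,177)(237,187): +x,-y and -x,-y
ps=cs([(172,177),(237,187)])
Y=[tri(T,pp[1],S,ps[0]),tri(T,pp[2],S,ps[1])];print("pile tri",np.round(Y,4).tolist())
# knob
def dark(im,x0,x1,y0,y1):
    g=cv2.cvtColor(im,cv2.COLOR_RGB2GRAY)[y0:y1,x0:x1]; ys,xs=np.where(g<45); return xs.mean()+x0,ys.mean()+y0,xs.min()+x0,xs.max()+x0,ys.min()+y0,ys.max()+y0,len(xs)
print("knob",dark(T["image"],348,366,166,182),dark(S["image"],303,317,162,180))
# jaws mask: teal
im=T["image"].astype(int);m=((im[...,1]-im[...,0]>5)).astype(np.uint8)
print("rgb jaw",im[203,267],"plate",im[223,214],im[223,200],"bench",im[240,230],im[225,240],"disc",im[202,338],"piletop",im[203,290])
n,l,st,c=cv2.connectedComponentsWithStats(m[175:235,250:350])
for i in range(1,n):
    if st[i,4]>50: print(st[i]+[250,175,0,0,0],c[i]+[250,175])
```

```text
plate tri [[0.5504, 0.3498, 0.0105], [0.5577, 0.2905, 0.0099], [0.5138, 0.285, 0.0106], [0.5064, 0.3446, 0.0101]] [0.53207749 0.3174664  0.01027373]
plane [0.5323036  0.31756692 0.01      ] ang ylong 7.136936984131722 0.05992566608485161 0.0447331221228814
plane [0.53197607 0.31725497 0.01      ] ang ylong 7.021997506953079 0.05931863839035586 0.04413848939906555
pile top px [[275.0, 195.4], [300.1, 194.4], [300.8, 211.6], [275.0, 212.7]]
0.05 [0.57960962 0.11743989 0.05      ] 0.06516990853600875 0.06659791319376242 0.04520180760060087
0.065 [0.57764315 0.11670753 0.065     ] 0.06419210749901114 0.06559868655610716 0.04452360541589761
0.08 [0.57567668 0.11597516 0.08      ] 0.06321430646201354 0.0645994599184519 0.04384540323119435
pile tri [[0.5995, 0.0851, 0.0788], [0.5547, 0.083, 0.081]]
knob (np.float64(356.5925925925926), np.float64(173.40740740740742), np.int64(354), np.int64(359), np.int64(171), np.int64(176), 27) (np.float64(309.3448275862069), np.float64(169.1206896551724), np.int64(306), np.int64(312), np.int64(164), np.int64(176), 58)
rgb jaw [ 98 104 102] plate [140 137 139] [160 158 158] bench [102 103  97] [102 103  95] disc [128 122 122] piletop [154 150 152]
[309 184  14  35 181] [315.44751381 202.22651934]
[259 186  13  36 172] [265.0755814  205.54069767]
```

Run:
```python
from h import *
T=load("top0");im=T["image"].astype(int)
g=im.sum(2)//3
for r in(192,203,214): print(r,[(c,int(g[r,c])) for c in range(256,352)][:]) if 0 else print(r,256,g[r,256:330].tolist())
def hole(p):
    G=cv2.GaussianBlur(g.astype(np.float32),(0,0),.6);x,y=int(round(p[0])),int(round(p[1]));w=140-G[y-1:y+2,x-1:x+2];print(np.round(w,0).tolist());w=np.clip(w,0,None)
    yy,xx=np.mgrid[y-1:y+2,x-1:x+2];return (xx*w).sum()/w.sum(),(yy*w).sum()/w.sum()
for p in[(276.6,195.4),(300.1,194.4),(300.8,211.6),(276.9,212.6)]: h=hole(p);print(h,ray(T,*h,.079))
# fixed jaw face edge: jaw (104) -> dark gap; moving jaw both edges vs surroundings
def edges(c0,c1,rows,sgn):
    L=[]
    for r in rows:
        G=cv2.GaussianBlur(g.astype(np.float32),(0,0),.8)[r,c0:c1]; d=np.clip(np.diff(G)*sgn,0,None); k=d.argmax(); k0=max(k-1,0); w=d[k0:k+2]; L.append((c0+.5+(np.arange(k0,k0+len(w))*w).sum()/w.sum(),r))
    return np.array(L)
for name,c0,c1,s in(("fix_out",255,262,1),("fix_in",268,276,-1),("mov_in",305,313,1),("mov_out",319,327,-1)):
    e=edges(c0,c1,range(190,216),s); P=np.array([ray(T,*p,.092)[:2] for p in e]); 
    k=np.ones(len(P),bool)
    for _ in range(3):
        f=np.polyfit(P[k,0],P[k,1],1);res=P[:,1]-np.polyval(f,P[:,0]);k=abs(res)<2*res[k].std()+1e-4
    print(name,"slope deg",np.degrees(np.arctan(f[0])),"y at x=.577",np.polyval(f,.577),"res",res[k].std(),k.sum())
# jaw ends in x (rows) per jaw
for c in(263,266,318): print(c,180,g[180:228,c].tolist())
```

```text
192 256 [104, 102, 101, 94, 101, 103, 103, 102, 102, 102, 102, 101, 102, 99, 93, 74, 58, 66, 92, 112, 119, 117, 122, 128, 131, 128, 132, 137, 145, 146, 147, 148, 147, 146, 145, 142, 141, 143, 141, 143, 144, 145, 144, 139, 138, 143, 145, 135, 116, 97, 90, 86, 82, 86, 96, 99, 100, 101, 101, 101, 98, 99, 99, 98, 86, 66, 57, 49, 46, 42, 42, 44, 44, 47]
203 256 [100, 99, 99, 98, 104, 105, 105, 105, 103, 103, 102, 101, 104, 101, 98, 90, 76, 71, 90, 120, 144, 154, 152, 152, 153, 153, 153, 152, 152, 153, 150, 151, 152, 151, 152, 152, 151, 152, 152, 153, 152, 152, 152, 152, 153, 153, 154, 150, 129, 87, 49, 43, 53, 71, 93, 101, 100, 102, 101, 103, 101, 100, 100, 100, 96, 88, 76, 69, 69, 68, 67, 66, 80, 104]
214 256 [97, 96, 91, 87, 90, 96, 102, 102, 103, 102, 102, 104, 101, 101, 100, 89, 73, 69, 84, 100, 110, 116, 127, 144, 150, 151, 152, 152, 152, 151, 151, 152, 152, 153, 151, 148, 148, 148, 149, 146, 146, 147, 144, 143, 135, 136, 141, 145, 132, 101, 66, 46, 46, 54, 76, 95, 102, 103, 101, 103, 102, 101, 100, 100, 98, 86, 64, 46, 41, 42, 42, 46, 46, 46]
[[14.0, 12.0, 2.0], [32.0, 27.0, 9.0], [
[... 992 characters left out ...]
3, 103, 101, 101, 99, 100, 100, 104, 100, 102, 102, 101, 102, 102, 102, 103, 100, 102, 100, 102, 103, 102, 102, 105, 105, 101, 103, 104, 103, 104, 103, 101, 101, 104, 102, 103, 102, 103, 103, 105, 100, 84, 60, 54, 65, 65, 70, 85]
266 180 [113, 111, 106, 102, 98, 96, 100, 104, 101, 102, 101, 100, 102, 100, 102, 100, 101, 102, 100, 101, 103, 103, 102, 102, 102, 103, 103, 101, 101, 101, 101, 101, 101, 100, 102, 102, 104, 103, 104, 105, 99, 83, 56, 50, 58, 62, 69, 86]
318 180 [115, 109, 101, 98, 100, 99, 102, 100, 100, 100, 100, 99, 99, 101, 101, 97, 100, 98, 99, 101, 102, 101, 101, 100, 100, 101, 100, 101, 102, 100, 100, 100, 101, 101, 100, 102, 102, 100, 91, 67, 40, 34, 35, 45, 69, 87, 94, 95]
```

```bash
cat > mv.py <<'E'
import sys
from h import *
from workcell import sensors
from scipy.spatial.transform import Rotation as Ro
def go(x,y,z,yaw=None):
    s=sensors.sense();q=np.array(s["orientation"]);R=Ro.from_quat(q[[1,2,3,0]]).as_matrix();p=np.array(s["position"])
    cur=np.degrees(np.arctan2(R[1,1],R[0,1])); turn=0 if yaw is None else -((yaw-cur+90)%180-90)
    print("t %.2f"%s["t"],"tcp",p.round(4),"yaw_y %.2f"%cur,"tilt",np.round(R[:,2],4),"F",np.round(s["force"],2),"j",np.round(s["joints"],2))
    print("shift",np.round(R.T@(np.array([x,y,z])-p),4),"turn %.1f"%turn)
if __name__=="__main__": go(*map(float,sys.argv[1:]))
E
python3 mv.py .532 .3175 .3 7.1
python3 -c "
from h import *
T=load('top0');S=load('side0')
print('cart',ray(T,457,246,.1));k=tri(T,(356.6,173.4),S,(309.3,169.1));print('knob',k,ray(T,356.6,173.4,.1))
print('jaw end',ray(T,266,220.8,.092), 'disc',ray(T,190+588/4-.4,160+167/4-.4,.06))"
```

```text
t 0.10 tcp [ 0.2146 -0.5327  0.2044] yaw_y -68.07 tilt [-5.e-04  2.e-03 -1.e+00] F [ 0.36 -0.79  0.24] j [-1.34  0.21  1.54 -0.    1.39 -0.15]
shift [ 0.612  -0.6702 -0.094 ] turn -75.2
cart [ 0.46811656 -0.30139128  0.1       ]
knob [ 0.65282486 -0.05814569  0.08608373] [ 0.64916779 -0.05641228  0.1       ]
jaw end [0.53099896 0.16868022 0.092     ] disc [ 0.58406331 -0.00885879  0.06      ]
```

Emit:
step_arm:
  commands:
    - [[0, 0, -0.094], 0, 1]
    - [[0, 0, -0.094], 0, 1]
    - [[0.612, -0.67, -0.094], -75.2, 1]
    - [[0.612, -0.67, -0.094], -75.2, 1]
    - [[0.612, -0.67, -0.094], -75.2, 1]
    - [[0.612, -0.67, -0.094], -75.2, 1]
    - [[0.612, -0.67, -0.094], -75.2, 1]
    - [[0.612, -0.67, -0.094], -75.2, 1]
    - [[0.612, -0.67, -0.094], -75.2, 1]
    - [[0.612, -0.67, -0.094], -75.2, 1]

```text
t: 1.1
position: [0.3547, -0.1566, 0.2991]
orientation: [0.0, 0.701, 0.713, 0.0]
force: [0.8, 0.2, -0.3]
width: 1.002
finger_force: 0.0
```

```bash
python3 mv.py .532 .3175 .2 7.1
```

```text
t 1.10 tcp [ 0.3547 -0.1566  0.2991] yaw_y 1.00 tilt [ 1.e-04  1.e-04 -1.e+00] F [ 0.78  0.22 -0.31] j [-0.64 -0.28  1.82  0.    1.6  -0.66]
shift [0.471  0.1856 0.0992] turn -6.1
```

Emit:
step_arm:
  commands:
    - [[0.47, 0.185, 0], -6, 1]
    - [[0.47, 0.185, 0], -6, 1]
    - [[0.47, 0.185, 0], -6, 1]
    - [[0.47, 0.185, 0], -6, 1]
    - [[0.47, 0.185, 0], -6, 1]
    - [[0.47, 0.185, 0], -6, 1]
    - [[0.47, 0.185, 0], -6, 1]
    - [[0.47, 0.185, 0], -6, 1]
    - [[0.47, 0.185, 0], -6, 1]
    - [[0.47, 0.185, 0], -6, 1]

```text
t: 2.1
position: [0.5323, 0.3108, 0.2987]
orientation: [-0.0, 0.664, 0.747, -0.001]
force: [0.3, -0.7, 0.3]
width: 0.999
finger_force: 0.0
```

```bash
python3 mv.py .532 .3175 .05 7.1
```

```text
t 2.10 tcp [0.5323 0.3108 0.2987] yaw_y 6.71 tilt [-8.e-04 -6.e-04 -1.e+00] F [ 0.33 -0.65  0.31] j [ 0.39  0.24  1.31 -0.    1.59  0.27]
shift [0.0068 0.0008 0.2487] turn -0.4
```

Emit:
step_arm:
  commands:
    - [[0, 0, 0], 0, 1]
    - [[0, 0, 0.25], 0, 1]
    - [[0, 0, 0.25], 0, 1]
    - [[0, 0, 0.25], 0, 1]
    - [[0, 0, 0.25], 0, 1]
    - [[0, 0, 0.25], 0, 1]
    - [[0, 0, 0.25], 0, 1]
    - [[0, 0, 0.25], 0, 1]

```text
t: 2.9
position: [0.5315, 0.3078, 0.0492]
orientation: [-0.001, 0.665, 0.747, -0.001]
force: [0.4, 0.5, 0.4]
width: 1.0
finger_force: 0.0
```

```bash
python3 mv.py .532 .3175 .003 7.1
```

```text
t 2.90 tcp [0.5315 0.3078 0.0492] yaw_y 6.66 tilt [-0.0023 -0.0011 -1.    ] F [0.4  0.53 0.36] j [ 0.38  0.45  1.56 -0.    1.13  0.27]
shift [0.0096 0.0017 0.0462] turn -0.4
```

Emit:
step_arm:
  commands:
    - [[0.01, 0.002, 0.02], -0.4, 1]
    - [[0.01, 0.002, 0.035], -0.4, 1]
    - [[0.01, 0.002, 0.035], -0.4, 1]
    - [[0.01, 0.002, 0.035], -0.4, 1]

```text
t: 3.3
position: [0.5339, 0.319, 0.016]
orientation: [0.001, 0.662, 0.749, 0.001]
force: [-0.1, 0.7, -0.3]
width: 1.0
finger_force: 0.0
```

```bash
python3 mv.py .532 .3175 .003 7.1
```

```text
t 3.30 tcp [0.5339 0.319  0.016 ] yaw_y 7.08 tilt [ 1.8e-03  5.0e-04 -1.0e+00] F [-0.11  0.72 -0.28] j [ 0.4   0.51  1.56 -0.    1.07  0.28]
shift [-0.0012 -0.0021  0.013 ] turn -0.0
```

Now descend and close with a moderate grip.

Emit:
step_arm:
  commands:
    - [[-0.001, -0.002, 0.008], 0, 1]
    - [[-0.001, -0.002, 0.013], 0, 1]
    - [[-0.001, -0.002, 0.013], 0, 1]
    - [[-0.001, -0.002, 0.013], 0, 0]
    - [[-0.001, -0.002, 0.013], 0, -1]
    - [[-0.001, -0.002, 0.013], 0, -1]
    - [[-0.001, -0.002, 0.013], 0, -1]
    - [[-0.001, -0.002, 0.013], 0, -1]
    - [[-0.001, -0.002, 0.013], 0, -1]
  force: 15

```text
t: 4.2
position: [0.5314, 0.3178, 0.0016]
orientation: [0.0, 0.662, 0.749, 0.0]
force: [-0.4, 0.9, 1.1]
width: 0.677
finger_force: 15.0
```

```bash
python3 mv.py .532 .3175 .003 7.1
```

```text
t 4.20 tcp [0.5314 0.3178 0.0016] yaw_y 7.09 tilt [ 4.e-04  1.e-04 -1.e+00] F [-0.37  0.88  1.15] j [ 0.4   0.53  1.57 -0.    1.04  0.28]
shift [-0.0003  0.0006 -0.0014] turn -0.0
```

Emit:
step_arm:
  commands:
    - [[0, 0, -0.02], 0, -1]
    - [[0, 0, -0.06], 0, -1]
    - [[0, 0, -0.1], 0, -1]
    - [[0, 0, -0.15], 0, -1]
    - [[0, 0, -0.15], 0, -1]
    - [[0, 0, -0.15], 0, -1]

```text
t: 4.8
position: [0.5321, 0.3181, 0.1532]
orientation: [0.001, 0.662, 0.749, 0.002]
force: [-0.5, -0.5, -2.1]
width: 0.676
finger_force: 15.0
```

```bash
python3 mv.py .5765 .1135 .15 2.8
```

```text
t 4.80 tcp [0.5321 0.3181 0.1532] yaw_y 7.09 tilt [ 0.0033  0.0014 -1.    ] F [-0.55 -0.51 -2.08] j [0.4  0.34 1.48 0.   1.31 0.28]
shift [-0.2085  0.0188  0.0031] turn 4.3
```

Emit:
step_arm:
  commands:
    - [[-0.03, 0.003, 0], 1, -1]
    - [[-0.07, 0.006, 0], 2, -1]
    - [[-0.11, 0.01, 0], 3, -1]
    - [[-0.15, 0.014, 0], 4, -1]
    - [[-0.185, 0.017, 0], 4.3, -1]
    - [[-0.208, 0.019, 0], 4.3, -1]
    - [[-0.208, 0.019, 0], 4.3, -1]
    - [[-0.208, 0.019, 0], 4.3, -1]
    - [[-0.208, 0.019, 0], 4.3, -1]

```text
t: 5.7
position: [0.5745, 0.1146, 0.15]
orientation: [-0.001, 0.689, 0.724, -0.001]
force: [0.5, 0.1, -0.6]
width: 0.679
finger_force: 15.0
```

```bash
python3 mv.py .5765 .1135 .1 2.8
python3 - <<'E'
from h import *
from workcell import snapshot
o=[]
for n,(a,b,c,d) in(("top",(160,250,240,380)),("side",(150,260,270,390))):
    s=snapshot(n);np.savez(n+"1.npz",**s);o.append(cv2.resize(s["image"][a:b,c:d,::-1],(400,400),interpolation=cv2.INTER_CUBIC))
cv2.imwrite("pics/b.png",np.hstack(o))
E
```

```text
t 5.70 tcp [0.5745 0.1146 0.15  ] yaw_y 2.84 tilt [-2.9e-03  4.0e-04 -1.0e+00] F [ 0.53  0.14 -0.62] j [ 0.05  0.28  1.57  0.    1.29 -0.  ]
shift [-0.0012  0.0021  0.05  ] turn 0.0
```

View pics/b.png

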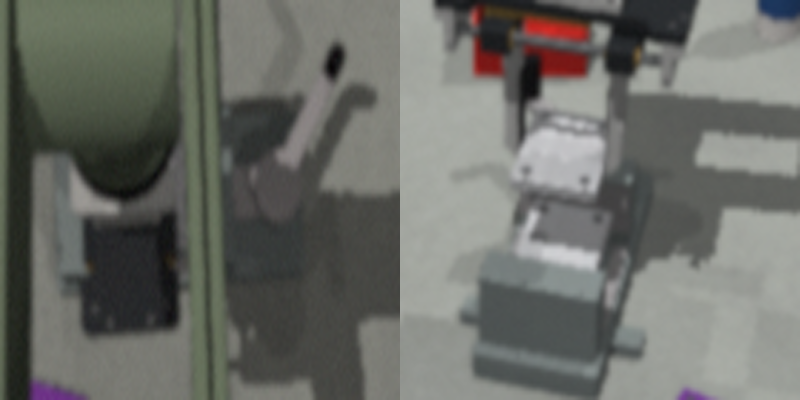

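The side view (right half) shows the plate held level and square above the pile, at about crop (555,160). The top view is blocked by the arm. I'll descend in stages.

Emit:
step_arm:
  commands:
    - [[-0.001, 0.002, 0.02], 0, -1]
    - [[-0.001, 0.002, 0.04], 0, -1]
    - [[-0.001, 0.002, 0.055], 0, -1]
    - [[-0.001, 0.002, 0.055], 0, -1]
    - [[-0.001, 0.002, 0.055], 0, -1]
    - [[-0.001, 0.002, 0.055], 0, -1]

```text
t: 6.4
position: [0.5787, 0.113, 0.0976]
orientation: [0.001, 0.69, 0.724, 0.001]
force: [-0.0, -0.1, -0.2]
width: 0.68
finger_force: 15.0
```

```bash
python3 mv.py .5765 .1135 .082 2.8
```

```text
t 6.40 tcp [0.5787 0.113  0.0976] yaw_y 2.81 tilt [ 2.1e-03  1.0e-04 -1.0e+00] F [-0.04 -0.08 -0.17] j [ 0.05  0.34  1.61  0.    1.19 -0.  ]
shift [ 0.0006 -0.0022  0.0156] turn 0.0
```

Emit:
step_arm:
  commands:
    - [[0, -0.001, 0.004], 0, -1]
    - [[0, -0.001, 0.007], 0, -1]
    - [[0, -0.001, 0.01], 0, -1]
    - [[0, -0.001, 0.01], 0, -1]
    - [[0, -0.001, 0.01], 0, -1]

```text
t: 6.9
position: [0.5767, 0.1126, 0.0863]
orientation: [-0.0, 0.69, 0.724, -0.0]
force: [0.8, -0.4, -0.8]
width: 0.679
finger_force: 15.0
```

Emit:
step_arm:
  commands:
    - [[0, 0, 0.001], 0, -1]
    - [[0, 0, 0.002], 0, -1]
    - [[0, 0, 0.002], 0, -1]

```text
t: 7.2
position: [0.5766, 0.1126, 0.0843]
orientation: [-0.0, 0.69, 0.724, -0.0]
force: [0.7, -0.3, -0.8]
width: 0.678
finger_force: 15.0
```

Emit:
step_arm:
  commands:
    - [[0, 0, 0.001], 0, -1]
    - [[0, 0, 0.0015], 0, -1]
    - [[0, 0, 0.0015], 0, -1]

```text
t: 7.5
position: [0.5767, 0.1127, 0.0828]
orientation: [-0.0, 0.69, 0.724, -0.0]
force: [-0.6, -0.7, -2.2]
width: 0.681
finger_force: 15.0
```

Emit:
step_arm:
  commands:
    - [[0, 0, 0.001], 0, -1]
    - [[0, 0, 0.001], 0, -1]

```text
t: 7.7
position: [0.5766, 0.1127, 0.0818]
orientation: [-0.0, 0.69, 0.724, -0.0]
force: [0.1, 0.0, 0.3]
width: 0.682
finger_force: 15.0
```

Emit:
step_arm:
  commands:
    - [[0, 0, 0.001], 0, -1]
    - [[0, 0, 0.001], 0, -1]

```text
t: 7.9
position: [0.5766, 0.1127, 0.0808]
orientation: [-0.0, 0.69, 0.724, -0.0]
force: [0.5, -0.2, -1.7]
width: 0.68
finger_force: 15.0
```

Not in contact yet (force is noise of about ±2 N), so I'll go on one small step per call.

Emit:
step_arm:
  commands:
    - [[0, 0, 0.001], 0, -1]
    - [[0, 0, 0.001], 0, -1]

```text
t: 8.1
position: [0.5767, 0.1126, 0.0798]
orientation: [-0.0, 0.69, 0.724, -0.0]
force: [0.6, -0.0, -1.6]
width: 0.679
finger_force: 15.0
```

Emit:
step_arm:
  commands:
    - [[0, 0, 0.001], 0, -1]
    - [[0, 0, 0.001], 0, -1]

```text
t: 8.3
position: [0.5767, 0.1126, 0.0788]
orientation: [-0.0, 0.69, 0.724, -0.0]
force: [0.1, 0.1, -1.7]
width: 0.678
finger_force: 15.0
```

Emit:
step_arm:
  commands:
    - [[0, 0, 0.001], 0, -1]
    - [[0, 0, 0.001], 0, -1]

```text
t: 8.5
position: [0.5766, 0.1127, 0.0778]
orientation: [-0.0, 0.69, 0.724, -0.0]
force: [-0.3, 0.7, -0.2]
width: 0.676
finger_force: 15.0
```

```bash
python3 mv.py .5765 .1135 .082 2.8
```

```text
t 8.50 tcp [0.5766 0.1127 0.0778] yaw_y 2.79 tilt [-3.e-04 -0.e+00 -1.e+00] F [-0.27  0.72 -0.24] j [ 0.05  0.36  1.62  0.    1.15 -0.  ]
shift [ 0.0008 -0.0001 -0.0042] turn -0.0
```

Emit:
step_arm:
  commands:
    - [[0, 0, 0.001], 0, -1]
    - [[0, 0, 0.001], 0, -1]

```text
t: 8.7
position: [0.5766, 0.1127, 0.0768]
orientation: [-0.0, 0.69, 0.724, -0.0]
force: [0.6, 0.2, -0.8]
width: 0.681
finger_force: 15.0
```

Emit:
step_arm:
  commands:
    - [[0, 0, 0.001], 0, -1]
    - [[0, 0, 0.001], 0, -1]

```text
t: 8.9
position: [0.5766, 0.1126, 0.0758]
orientation: [-0.0, 0.69, 0.724, -0.0]
force: [0.3, -0.3, -0.7]
width: 0.679
finger_force: 15.0
```

Run:
```python
from h import *
from workcell import snapshot
s=snapshot("side");np.savez("side2.npz",**s)
cv2.imwrite("pics/c.png",cv2.resize(s["image"][180:240,285:365,::-1],(800,600),interpolation=cv2.INTER_CUBIC))
```

```text
(no output)
```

View pics/c.png

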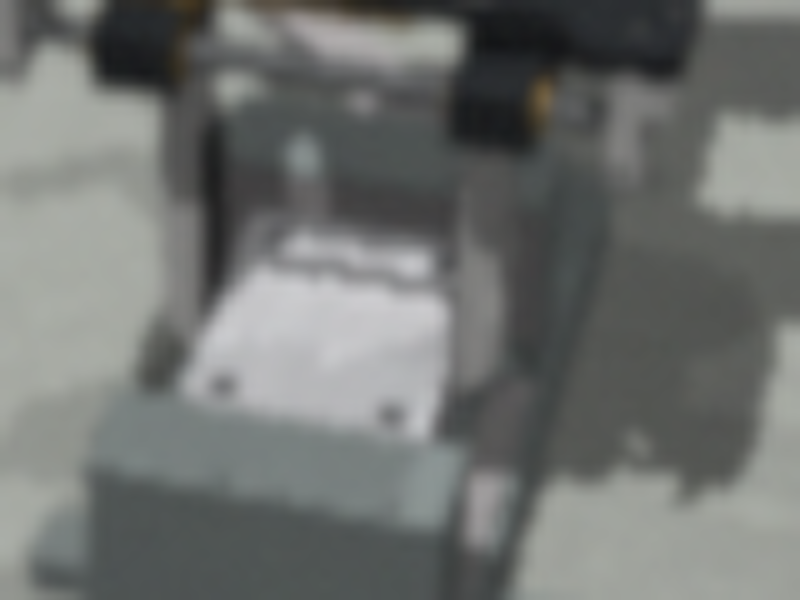

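The side view shows the plate between the jaws, with its near holes at full-image px (307,218) and (324,221). No contact force has shown up yet, so I'll keep lowering.

Emit:
step_arm:
  commands:
    - [[0, 0, 0.001], 0, -1]
    - [[0, 0, 0.001], 0, -1]
  force: 10

```text
t: 9.15
position: [0.5768, 0.1127, 0.075]
orientation: [0.0, 0.69, 0.724, 0.0]
force: [0.2, 0.0, -1.8]
width: 0.68
finger_force: 10.0
```

Emit:
step_arm:
  commands:
    - [[0, 0, 0.001], 0, -1]
    - [[0, 0, 0.001], 0, -1]

```text
t: 9.35
position: [0.5768, 0.1127, 0.0749]
orientation: [0.0, 0.69, 0.724, -0.0]
force: [-1.9, -0.3, 5.0]
width: 0.681
finger_force: 10.0
```

Run:
```python
from h import *
S=load("side2");c,s=np.cos(np.radians(2.8)),np.sin(np.radians(2.8))
for z in(.076,.08,.084,.088):
    print(z,[np.round(proj(S,[.5766+c*x-s*y,.1127+s*x+c*y,z]),1).tolist() for x,y in((.022,.03),(-.022,.03))])
S=load("side0")
for z in(.07,.075,.08): print("pile0",z,[np.round(proj(S,[.5765+c*x-s*y,.1140+s*x+c*y,z]),1).tolist() for x,y in((.022,-.03),(-.022,-.03))])
```

```text
0.076 [[307.0, 220.7], [323.8, 223.6]]
0.08 [[307.0, 219.5], [323.8, 222.5]]
0.084 [[307.0, 218.4], [323.9, 221.3]]
0.088 [[307.0, 217.2], [323.9, 220.2]]
pile0 0.07 [[312.6, 207.8], [328.7, 210.6]]
pile0 0.075 [[312.6, 206.4], [328.7, 209.2]]
pile0 0.08 [[312.6, 205.0], [328.8, 207.7]]
```

Contact felt: +5 N, and the tool stopped at 0.0749. I'll ease the load, then open a little.

Emit:
step_arm:
  commands:
    - [[0, 0, -0.001], 0, -1]
    - [[0, 0, -0.001], 0, -1]

```text
t: 9.55
position: [0.577, 0.1127, 0.075]
orientation: [0.0, 0.69, 0.724, 0.0]
force: [-0.5, -0.9, 1.2]
width: 0.676
finger_force: 10.0
```

Emit:
step_arm:
  commands:
    - [[0, 0, 0], 0, 0.5]
    - [[0, 0, 0], 0, 0.6]
    - [[0, 0, 0], 0, 0.7]
    - [[0, 0, 0], 0, 0.7]
    - [[0, 0, 0], 0, 0.7]

```text
t: 10.05
position: [0.5768, 0.1127, 0.0749]
orientation: [-0.0, 0.69, 0.724, 0.0]
force: [-0.0, 0.4, 0.4]
width: 0.852
finger_force: 0.0
```

Emit:
step_arm:
  commands:
    - [[0, 0, -0.01], 0, 0.7]
    - [[0, 0, -0.03], 0, 0.7]
    - [[0, 0, -0.07], 0, 0]
    - [[0, 0, -0.12], 0, 0]
    - [[0, 0, -0.12], 0, 0]
    - [[0, 0, -0.12], 0, 0]
  force: 30

```text
t: 10.65
position: [0.5782, 0.1128, 0.1977]
orientation: [0.002, 0.69, 0.724, 0.002]
force: [-0.5, -0.1, 0.4]
width: 0.546
finger_force: 0.0
```

```bash
python3 - <<'E'
from h import *
from workcell import snapshot
T=snapshot("top");S=snapshot("side");np.savez("top3.npz",**T);np.savez("side3.npz",**S)
cv2.imwrite("pics/d.png",np.hstack([cv2.resize(T["image"][160:250,250:380,::-1],(400,400),interpolation=2),cv2.resize(S["image"][155:255,275:375,::-1],(400,400),interpolation=2)]))
c,s=np.cos(np.radians(2.8)),np.sin(np.radians(2.8))
def W(x,y,z): return [.5775+c*x-s*y,.1165+s*x+c*y,z]
def cen(I,x0,x1,y0,y1):
    g=I["image"].mean(2)[y0:y1,x0:x1];ys,xs=np.where(g<50);return xs.mean()+x0,ys.mean()+y0,ys.min()+y0,ys.max()+y0,len(xs)
print(cen(T,348,366,164,184),cen(S,303,317,160,182))
for q in(0,.05,.1,.15,.2):
    a=.6+q;k=(.085*np.cos(a),-.125-.085*np.sin(a))
    print(q,np.round(W(*k,.085)[:2],4),np.round(proj(T,W(*k,.1)),1),np.round(proj(T,W(*k,.058)),1),np.round(proj(S,W(*k,.1)),1),np.round(proj(S,W(*k,.058)),1))
E
python3 mv.py .577 .113 .2 2.8
```

```text
(np.float64(356.5925925925926), np.float64(173.40740740740742), np.int64(171), np.int64(176), 27) (np.float64(310.0), np.float64(167.82692307692307), np.int64(160), np.int64(176), 52)
0 [ 0.656  -0.0529] [355.1 170.7] [353.1 174.1] [307.9 166.1] [307.9 177.7]
0.05 [ 0.6537 -0.0564] [356.6 171.6] [354.5 175. ] [309.  165.5] [309.  177.1]
0.1 [ 0.6512 -0.0599] [358.  172.6] [355.8 176. ] [310.2 165. ] [310.1 176.6]
0.15 [ 0.6486 -0.0632] [359.3 173.6] [357.1 177. ] [311.4 164.5] [311.3 176.1]
0.2 [ 0.6457 -0.0664] [360.6 174.8] [358.4 178. ] [312.7 164.1] [312.5 175.7]
t 10.75 tcp [0.5758 0.1126 0.194 ] yaw_y 2.79 tilt [-2.1e-03 -1.0e-04 -1.0e+00] F [ 0.21 -0.5   0.4 ] j [ 0.05  0.24  1.52 -0.    1.38 -0.  ]
shift [ 0.0003  0.0012 -0.006 ] turn -0.0
```

View pics/d.png

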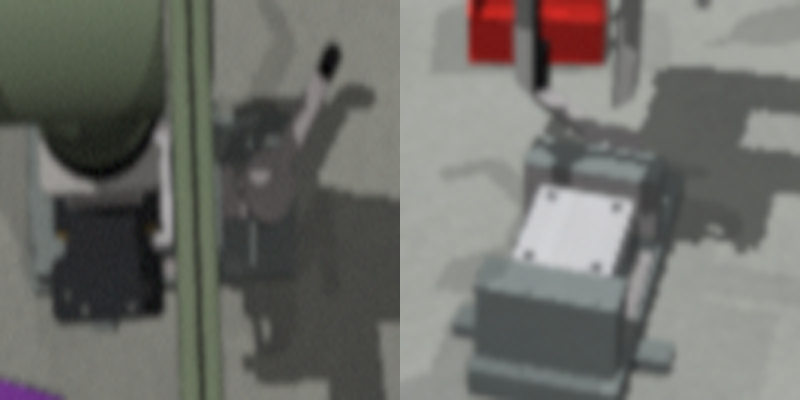

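The side view shows the plate flat and square on the pile with all four holes visible. The top view has the knob at about full-image (357,173), so the lever reads about 0.075 and the knob is at (0.6525,-0.058).

```bash
python3 mv.py .6525 -.058 .19 54
```

```text
t 10.75 tcp [0.5758 0.1126 0.194 ] yaw_y 2.79 tilt [-2.1e-03 -1.0e-04 -1.0e+00] F [ 0.21 -0.5   0.4 ] j [ 0.05  0.24  1.52 -0.    1.38 -0.  ]
shift [-0.1741  0.0683  0.0038] turn -51.2
```

Emit:
step_arm:
  commands:
    - [[-0.04, 0.016, 0], -8, 0]
    - [[-0.08, 0.031, 0], -16, 0]
    - [[-0.12, 0.047, 0], -24, 0]
    - [[-0.16, 0.063, 0], -32, 0]
    - [[-0.174, 0.068, 0], -40, 0]
    - [[-0.174, 0.068, 0], -48, 0]
    - [[-0.174, 0.068, 0], -51.2, 0]
    - [[-0.174, 0.068, 0], -51.2, 0]
    - [[-0.174, 0.068, 0], -51.2, 0]

```text
t: 11.65
position: [0.6521, -0.0576, 0.193]
orientation: [-0.002, 0.31, 0.951, -0.0]
force: [0.0, 0.0, -0.1]
width: 0.501
finger_force: 0.0
```

```bash
python3 mv.py .6525 -.058 .12 54
```

```text
t 11.65 tcp [ 0.6521 -0.0576  0.193 ] yaw_y 53.92 tilt [-3.4e-03  7.0e-04 -1.0e+00] F [ 0.05  0.04 -0.08] j [-0.22  0.38  1.34 -0.    1.42 -1.16]
shift [-0.0008  0.      0.073 ] turn -0.1
```

Emit:
step_arm:
  commands:
    - [[0, 0, 0.04], 0, 0]
    - [[0, 0, 0.08], 0, 0]
    - [[0, 0, 0.11], 0, 0]
    - [[0, 0, 0.126], 0, 0]
    - [[0, 0, 0.126], 0, 0]
    - [[0, 0, 0.126], 0, 0]

```text
t: 12.25
position: [0.6539, -0.0578, 0.0699]
orientation: [0.001, 0.309, 0.951, 0.0]
force: [0.1, 0.1, 0.5]
width: 0.498
finger_force: 0.0
```

Emit:
step_arm:
  commands:
    - [[0, 0, 0], 0, -0.4]
    - [[0, 0, 0], 0, -1]
    - [[0, 0, 0], 0, -1]
    - [[0, 0, 0], 0, -1]
    - [[0, 0, 0], 0, -1]
    - [[0, 0, 0], 0, -1]

```text
t: 12.85
position: [0.6534, -0.0583, 0.0698]
orientation: [0.0, 0.309, 0.951, -0.0]
force: [-1.5, -0.5, 4.2]
width: 0.162
finger_force: 30.0
```

```bash
python3 mv.py .6525 -.058 .067 54
cat > arc.py <<'E'
# arc waypoints in current tool axes: pivot P, lever q from now
import sys
from h import *
from workcell import sensors
from scipy.spatial.transform import Rotation as Ro
q0,step,n=map(float,sys.argv[1:4]);cx,cy=map(float,sys.argv[4:6])
s=sensors.sense();q=np.array(s["orientation"]);R=Ro.from_quat(q[[1,2,3,0]]).as_matrix()
f=lambda q:np.array([cx+.085*np.cos(np.radians(2.8)-.6-q),cy+.085*np.sin(np.radians(2.8)-.6-q),0])
print("expected now",f(q0),"radius now",np.hypot(s["position"][0]-cx,s["position"][1]-cy))
for i in range(1,int(n)+1): print(np.round(R[:,:2].T@(f(q0+i*step)-f(q0)),4).tolist(),round(np.degrees(i*step),1))
E
python3 arc.py .075 .08 10 .5836 -.0083
```

```text
t 12.85 tcp [ 0.6534 -0.0583  0.0698] yaw_y 53.99 tilt [ 7.e-04 -9.e-04 -1.e+00] F [-1.5  -0.47  4.21] j [-0.22  0.5   1.44 -0.    1.2  -1.16]
shift [ 0.0009 -0.0003  0.0028] turn -0.0
expected now [ 0.65247558 -0.05811118  0.        ] radius now 0.085900545217403
[0.0003, -0.0068] 4.6
[0.0011, -0.0135] 9.2
[0.0024, -0.0202] 13.8
[0.0043, -0.0267] 18.3
[0.0066, -0.0331] 22.9
[0.0095, -0.0393] 27.5
[0.0129, -0.0452] 32.1
[0.0167, -0.0508] 36.7
[0.021, -0.0561] 41.3
[0.0256, -0.061] 45.8
```

Emit:
step_arm:
  commands:
    - [[0.0003, -0.0068, -0.001], 4.6, -1]
    - [[0.001, -0.0135, -0.001], 9.2, -1]
    - [[0.0024, -0.02, -0.001], 13.8, -1]
    - [[0.0043, -0.0267, -0.001], 18.3, -1]
    - [[0.0066, -0.033, -0.001], 22.9, -1]
    - [[0.0095, -0.0393, -0.001], 27.5, -1]
    - [[0.013, -0.045, -0.001], 32.1, -1]
    - [[0.0167, -0.051, -0.001], 36.7, -1]
    - [[0.021, -0.056, -0.001], 41.3, -1]
    - [[0.0256, -0.061, -0.001], 45.8, -1]

```text
t: 13.85
position: [0.5978, -0.0935, 0.0698]
orientation: [0.002, 0.656, 0.755, 0.0]
force: [3.4, -2.7, -2.7]
width: 0.161
finger_force: 30.0
```

```bash
python3 mv.py .6525 -.058 .069 8.2;python3 arc.py .875 .07 10 .5836 -.0083
```

```text
t 13.85 tcp [ 0.5978 -0.0935  0.0698] yaw_y 8.01 tilt [ 0.0034 -0.0023 -1.    ] F [ 3.36 -2.74 -2.7 ] j [-0.3   0.41  1.58 -0.    1.15 -0.44]
shift [0.0275 0.0591 0.001 ] turn -0.2
expected now [ 0.59585373 -0.09241211  0.        ] radius now 0.08633451240858023
[0.0002, -0.0059] 4.0
[0.0008, -0.0119] 8.0
[0.0018, -0.0177] 12.0
[0.0032, -0.0235] 16.0
[0.005, -0.0292] 20.1
[0.0072, -0.0347] 24.1
[0.0098, -0.0401] 28.1
[0.0128, -0.0452] 32.1
[0.0161, -0.0502] 36.1
[0.0197, -0.0549] 40.1
```

Emit:
step_arm:
  commands:
    - [[0.0002, -0.006, 0], 4, -1]
    - [[0.0008, -0.012, 0], 8, -1]
    - [[0.0018, -0.018, 0], 12, -1]
    - [[0.0032, -0.0235, 0], 16, -1]
    - [[0.005, -0.0292, 0], 20, -1]
    - [[0.0072, -0.0347, 0], 24, -1]
    - [[0.0098, -0.04, 0], 28, -1]
    - [[0.0128, -0.0452, 0], 32, -1]
    - [[0.016, -0.05, 0], 36, -1]
    - [[0.0197, -0.055, 0], 40, -1]

```text
t: 14.85
position: [0.5398, -0.0827, 0.0698]
orientation: [0.002, 0.875, 0.485, -0.0]
force: [2.0, -6.0, -3.3]
width: 0.163
finger_force: 30.0
```

```bash
cat >> arc.py <<'E'
print("lever est",np.radians(2.8)-.6-np.arctan2(s["position"][1]-cy,s["position"][0]-cx),"F",np.round(s["force"],1))
E
python3 arc.py 1.575 .03 7 .5836 -.0083
```

```text
expected now [ 0.53878566 -0.08052655  0.        ] radius now 0.08630791310853514
[0.0, -0.0025] 1.7
[0.0001, -0.0051] 3.4
[0.0003, -0.0076] 5.2
[0.0006, -0.0102] 6.9
[0.0009, -0.0127] 8.6
[0.0013, -0.0152] 10.3
[0.0018, -0.0177] 12.0
lever est 1.5519247123769482 F [ 2.  -6.  -3.3]
```

Emit:
step_arm:
  commands:
    - [[0, -0.004, 0], 2.5, -1]
    - [[0.0002, -0.008, 0], 5, -1]
    - [[0.0006, -0.011, 0], 7.5, -1]
    - [[0.0009, -0.014, 0], 9.5, -1]
    - [[0.0011, -0.0155, 0], 10.5, -1]
    - [[0.0011, -0.0155, 0], 10.5, -1]
    - [[0.0011, -0.0155, 0], 10.5, -1]

```text
t: 15.55
position: [0.528, -0.0742, 0.0699]
orientation: [0.003, 0.915, 0.404, 0.0]
force: [4.0, -8.2, -4.1]
width: 0.165
finger_force: 30.0
```

```bash
python3 arc.py 1.74 .03 2 .5836 -.0083
```

```text
expected now [ 0.52753093 -0.07218474  0.        ] radius now 0.08624077248058448
[-0.0, -0.0025] 1.7
[0.0001, -0.0051] 3.4
lever est 1.7204250874841858 F [ 4.  -8.2 -4.1]
```

Emit:
step_arm:
  commands:
    - [[0, 0, 0], 0, -0.4]
    - [[0, 0, 0], 0, -0.1]
    - [[0, 0, 0], 0, 0.1]
    - [[0, 0, 0], 0, 0.1]
    - [[0, 0, -0.04], 0, 0.1]
    - [[0, 0, -0.09], 0, 0.1]
    - [[0, 0, -0.13], 0, 0.1]
    - [[0, 0, -0.13], 0, 0.1]

```text
t: 16.35
position: [0.531, -0.0719, 0.2072]
orientation: [0.004, 0.915, 0.405, 0.005]
force: [1.3, -0.4, -1.0]
width: 0.553
finger_force: 0.0
```

Run:
```python
from h import *
from workcell import snapshot
T=snapshot("top");S=snapshot("side");np.savez("top4.npz",**T);np.savez("side4.npz",**S)
cv2.imwrite("pics/e.png",np.hstack([cv2.resize(T["image"][160:250,250:380,::-1],(400,400),interpolation=2),cv2.resize(S["image"][155:255,275:375,::-1],(400,400),interpolation=2)]))
```

```text
(no output)
```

View pics/e.png

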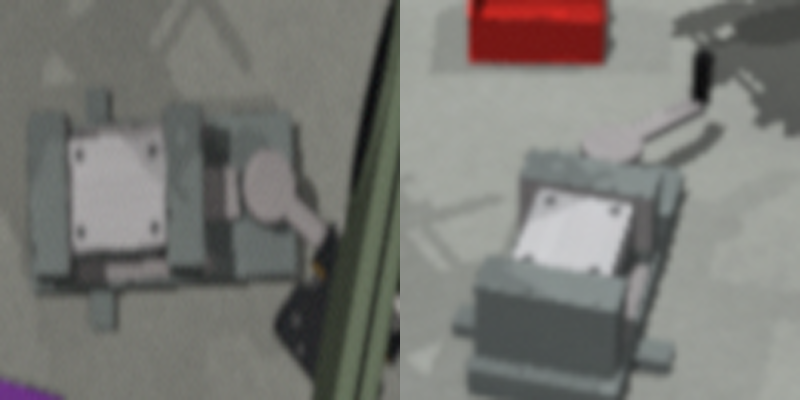

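The views show the plate flat and square, with both jaws bearing on it and the lever swung round (knob at side-image px (351,174)). I'll check the lever angle and hand in if it reads clamped.

Run:
```python
from h import *
from workcell import order
S=load("side4");g=S["image"].mean(2)[160:184,344:357];ys,xs=np.where(g<50);u=xs.mean()+344
qs=np.arange(1.4,1.9,.01);P=[proj(S,[.5838+.085*np.cos(.0489-.6-q),-.0095+.085*np.sin(.0489-.6-q),.079])[0] for q in qs]
q=qs[np.argmin(abs(np.array(P)-u))];print(u,ys.min()+160,ys.max()+160,"lever",q)
if q>1.6: print(order.finish_job())
```

```text
350.35714285714283 168 179 lever 1.6300000000000001
the job is handed in; nothing more can be done
None
```

The plate is on the pile, set down by feel and released at contact. The vise is clamped with the lever at about 1.63 rad from the camera, the last pictures show the plate flat and square between the jaws, nothing else was touched, and the job was handed in at about 16 s; no verdict was shown.

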